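Twist the food-processor bowl out of its lock and hold it up level

ROBOT

A 6-joint arm with a two-finger parallel gripper is mounted at the origin on the work surface. World frame = base frame: x ahead of the robot, y to its left, z up, the work surface at z = 0. Lengths are in m, angles in degrees, forces in N, time in s.
With the tool pointing down it reaches from about 0.4 to 0.825 m from the base axis. Payload 7 kg.
Tool frame: the origin (TCP) lies between the finger pads, 19 mm behind the fingertips; this is the grasp point; z points along the fingers, y is the line along which they close (so a half turn about z gives the same grasp; the last joint's range is limited). The gripper opens to 88 mm and grips with 3 to 60 N. Pads are 19 mm wide; open, the fingers measure 130 mm over their backs; the gripper's body (78 mm by 193 mm) begins 47 mm behind the grasp point.
Start: joints at [91.221, 20.546, 0.682, 0, -70.136, -16.507], TCP at [0.178, 0.651, 0.245] pointing down, gripper open.
Joint ranges: [-176.03, 176.03], [-82.01, 121.73], [-58.28, 71.71], [-173.87, 95.51], [-174.79, -0.11], [-173.66, 173.66]. Speed limits (degrees/s): [136.94, 136.94, 172.46, 180, 180, 180].

INTERFACE

Orientations are given as [roll, pitch, yaw] about the fixed x, y, z axes, in that order (R = Rz(yaw) Ry(pitch) Rx(roll)).
In Python, from plant import r, eyes gives the robot as it stands (r), with the cameras (eyes).
- The arm moves only by the tool pendant, called after "Emit:" as name(argument=value, ...) on one line, values as JSON. Schema: {"type":"object","properties":{"steps":{"type":"array","items":{"type":"object","properties":{"x":{"type":"number"},"y":{"type":"number"},"z":{"type":"number"},"wx":{"type":"number"},"wy":{"type":"number"},"wz":{"type":"number"}},"additionalProperties":false},"minItems":1,"maxItems":12},"aperture":{"type":"number"},"squeeze":{"type":"number"},"only":{"type":"string"},"quiet":{"type":"boolean"},"lines":{"type":"string"}},"required":["steps"],"additionalProperties":false}. steps is a list of rows, 1 to 12 of them, each an object with the fields x, y, z (the shift in a scale on which 1.0 is 80 cm), wx, wy, wz (a rotation vector in a scale on which 1.0 is 4 rad); a field left out counts as zero; each row is the pose to reach, as a shift and turn from the pose commanded when the call began, along the tool's axes at that moment; what a row does not reach only later rows make up. A row lasts 1/12 s, in which the tool goes at most 0.0417 m and 7.16 degrees, less where a joint would pass 70% of its speed; a pose out of reach is approached as far as the arm can. aperture is the finger opening in m, set as the call begins (left out keeps the last). The fingers move at their own pace and stop on an object; squeeze is the grip in N (left out, the last holds). Time passes only in rows, so rows that do not move let the fingers close. The tool returns the time, the measured TCP pose, the force, the opening and the grip force at its end. only (a regular expression) keeps the lines of the reply that match it, lines (a string "A,B") keeps lines A to B, and quiet returns only ok. No shift or turn number may pass 1 either way. Input that does not fit is refused with a message, and nothing moves.
- r.get_state(): the state, without advancing time (a new reading comes with each control period).
- eyes.capture(name): name is "side" or "top"; returns a dict with "frame" (384x512x3 uint8, red, green, blue), "z_map" (384x512 float32, m along the optical axis (not along the pixel's ray), 0 where there is no reading), "fx", "fy", "cx", "cy" (pixels), "cam_to_world" (4x4, takes a point from camera to world coordinates). Camera axes: x right, y down, z forward; pixel columns grow to the right and rows downward; lengths in m; the calibration is good to about 2 mm. A picture is of the moment at which its call begins.
- r.close_job(): hands the job in; it is judged then, once.
The state is a dict: "time_s": time; "joints": joint angles; "qd": joint speeds; "joint_torque": joint torques, N m; "tcp_pos": TCP position; "eef_rot": TCP orientation; "contact_force": force on the tool from outside, world axes, zero at the start; "moment": the same for the moment, N m; "gripper_width": finger opening in m; "gripper_force": force on a finger pad.
Only numpy, scipy, OpenCV 4.12 (cv2) and the standard library are available. Lean on these libraries where they do the work, as an engineer would, in place of code of your own. Each camera call takes 0.05 s, during which the arm holds its last target. There are 200 camera calls.

TASK

I need to wipe down the motor base of the food processor. Take the bowl by its handle, twist it anticlockwise (seen from above) until its lugs are out of the hooks, then lift it with the chopping blade still standing in it and finish holding it steady and level right above the base, with 10 cm or a little more of air between base and bowl, so that I can wipe underneath: do not put it down or let go. The blade is loose, so never tip the bowl, and leave the other things on the table where they are.

Things in the scene. Friction and masses are not known exactly. Their poses are not given: they have to be found in the camera images.
- base: motor base of a compact food processor, fixed: white housing 205 x 176 mm with a round top deck 100 mm above its underside. Origin: centre of its underside, on the axis of the drive spindle; x to its rear, z up. On the deck: steel spindle (22 mm thick, 45 mm high) and three grey hooks (40 mm wide, 20 mm high, outer faces 83 mm from the axis) at 0, 120, 240 degrees from its x.
- bowl: clear open bowl standing on the base's deck, 130 mm across, 105 mm high, wall 3.5 mm, 0.27 to 0.48 kg, dark D handle on its -x side. Origin: centre of its underside; z up. A tube in its middle (bore 28 mm, 52 mm high) goes over the spindle; three lugs on its foot lie under the base's hooks, with 3 mm of play up and down. It turns about the spindle against light friction only.
- bowl_foot (a point): same point and axes as the bowl's origin. Yaw of bowl minus yaw of base: about 0 to 0.12 rad at the start (locked; clockwise stop at about -0.05). From 0.50 to 1.35 rad (turned anticlockwise seen from above) the lugs are clear of the hooks and the bowl can be lifted.
- handle (a point): grip point in the bowl's handle: 109 mm from the bowl's axis along its -x, 80 mm above its underside (180 mm above the table at the start). The handle's upright bar is 26 x 26 mm, from 27 to 105 mm above the underside, flat sides facing the bowl's +y and -y; two arms 22 mm wide join it to the bowl, at the top and at 33 mm. Axes as the bowl's.
- blade: chopping blade, a dark capped hub 49 mm thick and 65 mm high with two short steel wings (tips 55 mm from the axis), 0.07 kg, standing loose in the bowl over its middle tube. Origin: centre of its underside, 4 mm above the bowl's underside.
- bowl_lid: clear lid of the bowl lying on the table, 136 mm across, 12 mm thick with a feed tube 45 mm tall on it; leave alone. Origin: centre of its underside.
- jar_a: glass jar of set custard, 68 mm across, 68 mm high; leave alone. Origin: centre of its underside.
- jar_b: another glass jar of set custard, the same size; leave alone. Origin: centre of its underside.
- extract: small dark bottle with a red cap, 40 mm across, 115 mm high; leave alone. Origin: centre of its underside.
- spatula: kitchen spatula, 250 mm long, lying on the table; leave alone. Origin: middle of its length, on the underside.
- jug: clear measuring jug, 86 mm across the rim, 110 mm high, handle at its +y; leave alone. Origin: centre of its underside.

How it is judged (in metres and radians):
On the way:
1. the bowl is twisted anticlockwise out of its hooks, still seated on the deck (angle between the x axis of bowl and the x axis of base, either way round above 0.42 rad and z of bowl in the frame of base below 0.115 m), for 0.1 s.
At the end, for the whole second after the job is handed in: the fingers hold the bowl by its handle (TCP within 50 mm of the grip point), touching nothing of the base, its underside 90 to 170 mm above the deck and its axis within 60 mm of the spindle's, level within 7 degrees and still, with the blade seated in the bowl over the tube (z of bowl in the frame of base between 0.19 and 0.27 m and horizontal distance between bowl and base below 0.06 m and angle between bowl's own z axis and vertical below 0.12 rad and linear speed of bowl below 0.03 m/s and angular speed of bowl below 0.2 rad/s and contact force between bowl and the fingers above 2 N and contact force between bowl and base below 0.1 N and z of blade in the frame of bowl below 0.012 m and distance between blade and bowl below 0.016 m and distance between the grasp point and handle below 0.05 m); the arm keeps its last pose, push and grip.
It fails at once if the bowl is tipped by more than 15 degrees (angle between bowl's own z axis and vertical above 0.26 rad).
It fails at once if another thing on the table is pushed away by more than 3 cm (distance of any of bowl_lid, jar_a, jar_b, extract, spatula, jug from where it was at the start of the episode above 0.03 m).
It also fails if it takes over 38 s, if anything falls off the work surface, if the arm or the gripper's body presses on something with over 40 N, if the wrist force passes 120 N, or if a joint passes its speed limit or range.

## Working session

There is one attempt and no reset: what is moved stays moved. The work goes in short steps, Python scripts to look and compute and a tool call to move; the robot and the scene stay as the last step left them, time stands still between calls to the robot, and variables do not carry over. Pictures are saved under pics/ and viewed, at most 10 in all, crops included, and the job is handed in when it is done.

```bash
ls; mkdir -p pics
```

Run:
```python
from plant import r, eyes
import cv2,numpy as np
print(r.get_state())
for n in("top","side"):
    c=eyes.capture(n); np.savez(f"{n}0.npz",**c)
    cv2.imwrite(f"pics/{n}0.png",c["frame"][:,:,::-1]); print(n,c["fx"],c["cx"],c["cy"],c["cam_to_world"].round(3).tolist())
```

```text
pics
plant.py
{'time_s': 0.0, 'joints': array([ 9.12204864e+01,  2.05931035e+01,  6.31771808e-01, -1.85876969e-02,
       -7.01345854e+01, -1.65072927e+01]), 'qd': array([ 0.02207414,  0.07597039,  0.04842193,  0.06177137, -0.00181919,
        0.08323947]), 'joint_torque': array([ 1.02587685e-03, -5.82712555e+01,  2.93052328e+01,  6.99737236e+00,
        6.85914667e-03, -1.48736490e-04]), 'tcp_pos': array([0.1778717 , 0.6506622 , 0.24439343]), 'eef_rot': array([ 1.79903071e+02, -1.05029918e-02, -1.52931283e+01]), 'contact_force': array([-0.35662592, -0.104021  , -0.02165723]), 'moment': array([-0.02569245,  0.02063393,  0.03194025]), 'gripper_force': 0.0, 'gripper_width': 0.08776898380196888}
top 349.38724154825684 254.49678410497808 189.66340263970753 [[-0.012, -0.996, 0.093, 0.488], [-1.0, 0.012, 0.001, 0.018], [-0.003, -0.093, -0.996, 1.027], [0.0, 0.0, 0.0, 1.0]]
side 456.0353051410322 252.77237913273405 189.72194450672615 [[-0.793, -0.462, 0.397, 0.073], [-0.609, 0.607, -0.511, 0.649], [-0.005, -0.647, -0.763, 1.076], [0.0, 0.0, 0.0, 1.0]]
```

View pics/top0.png

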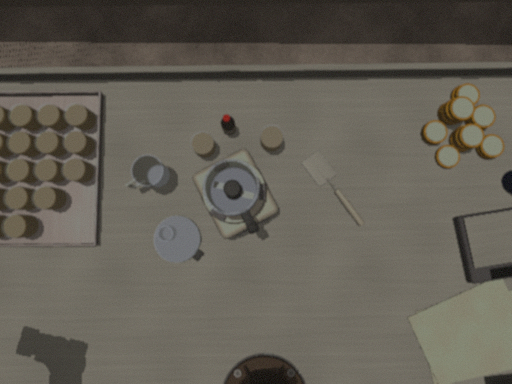

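View pics/side0.png

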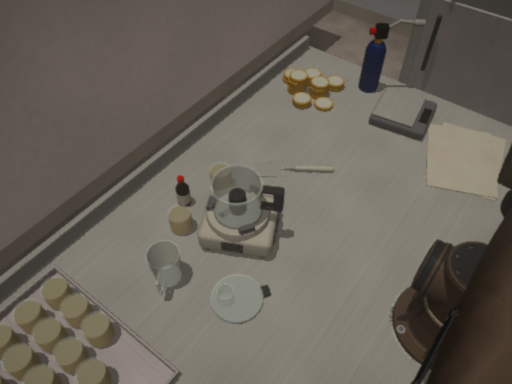

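The top view shows the bowl at about (233,190), with its handle running to (251,225). The base's corners are near (195,183), (245,152), (277,208) and (230,237). In the side view the hub is at (237,198) and the handle at (271,198).

Create h.py:
```python
import numpy as np,cv2
def load(n): return dict(np.load(n))
def ray(c,u,v):
    M=c["cam_to_world"]; d=M[:3,:3]@np.array([(u-c["cx"])/c["fx"],(v-c["cy"])/c["fy"],1.]); return M[:3,3],d
def plane(c,u,v,z):
    o,d=ray(c,u,v); return o+d*(z-o[2])/d[2]
def cloud(c):
    z=c["z_map"]; v,u=np.indices(z.shape); P=np.stack([(u-c["cx"])/c["fx"]*z,(v-c["cy"])/c["fy"]*z,z],-1)
    return P@c["cam_to_world"][:3,:3].T+c["cam_to_world"][:3,3]
def tri(c1,p1,c2,p2):
    o1,d1=ray(c1,*p1);o2,d2=ray(c2,*p2)
    s=np.linalg.lstsq(np.stack([d1,-d2],1),o2-o1,rcond=None)[0]
    a,b=o1+s[0]*d1,o2+s[1]*d2; return (a+b)/2,np.linalg.norm(a-b)
def dark(c,box,t=70):
    x0,y0,x1,y1=box; m=np.zeros(c["z_map"].shape,np.uint8); m[y0:y1,x0:x1]=(c["frame"][y0:y1,x0:x1].max(-1)<t)
    n,l,s,ce=cv2.connectedComponentsWithStats(m); return [(i,s[i].tolist(),ce[i].round(1).tolist()) for i in range(1,n) if s[i][4]>25],l
```

Run:
```python
from h import *
t,s=load("top0.npz"),load("side0.npz")
for c,b,n in((t,(195,155,280,245),"t"),(s,(195,165,295,260),"s")):
    W=cloud(c); k,l=dark(c,b)
    for i,st,ce in k:
        p=W[(l==i)&(c["z_map"]>0)]; print(n,st,ce,"med",np.median(p,0).round(3),"zpct",np.percentile(p[:,2],[5,50,95]).round(3))
        r=cv2.minAreaRect(np.argwhere(l==i)[:,::-1].astype(np.float32)); print("   rect",r)
    x0,y0,x1,y1=b
    im=cv2.resize(c["frame"][y0:y1,x0:x1,::-1],None,fx=6,fy=6,interpolation=cv2.INTER_CUBIC); cv2.imwrite(f"pics/crop{n}.png",im)
W=cloud(t)
# base deck/housing: bright, height
for z in (.095,.2):
    m=(abs(W[...,2]-z)<.015); m[:150]=0;m[245:]=0;m[:,:190]=0;m[:,280:]=0
    print(z,m.sum(),W[m].mean(0).round(3))
```

```bash
python3 -c "
import cv2,numpy as np
a,b=cv2.imread('pics/cropt.png'),cv2.imread('pics/crops.png')
b=cv2.resize(b,None,fx=.47,fy=.47) if 0 else b
h=540;f=lambda i:cv2.resize(i,(395,int(i.shape[0]*395/i.shape[1])))
a,b=f(a),f(b);H=max(len(a),len(b));p=lambda i:np.pad(i,((0,H-len(i)),(0,0),(0,0)))
cv2.imwrite('pics/crop.png',np.hstack([p(a),p(b)]))"
```

```text
t [199, 155, 17, 5, 45] [207.0, 156.1] med [0.68  0.157 0.019] zpct [-0.001  0.019  0.049]
   rect ((207.0, 157.0), (4.0, 16.0), 90.0)
t [214, 163, 16, 10, 85] [221.2, 167.0] med [0.628 0.103 0.16 ] zpct [0.128 0.16  0.188]
   rect ((221.2000274658203, 166.90000915527344), (5.366562843322754, 16.54690170288086), 63.43495178222656)
t [224, 180, 19, 20, 281] [232.8, 189.5] med [0.57  0.073 0.169] zpct [0.131 0.169 0.171]
   rect ((232.75001525878906, 189.75), (19.091880798339844, 16.970561981201172), 45.0)
t [258, 183, 10, 18, 96] [262.2, 192.0] med [0.566 0.    0.118] zpct [0.075 0.118 0.122]
   rect ((262.7399597167969, 191.32000732421875), (7.495331764221191, 17.111984252929688), 8.13010311126709)
t [232, 210, 45, 29, 358] [251.3, 223.4] med [0.486 0.031 0.203] zpct [-0.001  0.203  0.207]
   rect ((252.6470947265625, 221.0882568359375), (23.768491744995117, 48.26458740234375), 75.96376037597656)
s [260, 186, 24, 60, 499] [273.7, 203.3] med [0.479 0.036 0.161] zpct [0.05  0.161 0.205]
   rect ((270.67767333984375, 215.5126953125), (22.514068603515625, 58.49382781982422), 4.085616588592529)
s [229, 188, 17, 15, 211] [236.8, 195.5] med [0.568 0.081 0.167] zpct [0.153 0.167 0.171]
   rect ((237.0, 195.0), (14.0, 16.0), 90.0)
s [240, 227, 15, 7, 49] [246.7, 230.4] med [0.505 0.121 0.11 ] zpct [0.103 0.11  0.117]
   rect ((246.82693481445312, 230.36538696289062), (3.245114326477051, 14.559161186218262), 74.74488067626953)
s [221, 243, 22, 10, 169] [231.6, 247.4] med [0.532 0.153 0.044] zpct [0.027 0.044 0.062]
   rect ((231.52886962890625, 247.31210327148438), (22.12432289123535, 7.6028594970703125), 8.746161460876465)
0.095 1734 [0.562 0.069 0.102]
0.2 777 [0.552 0.066 0.203]
```

View pics/crop.png

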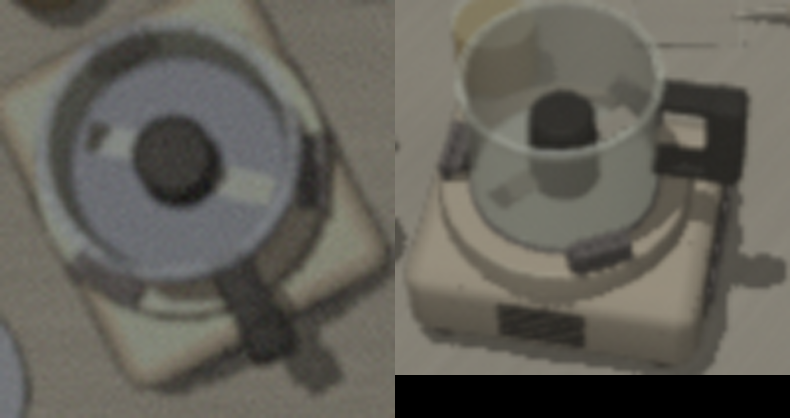

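The crop shows the handle's top bar running down and right from the rim to (265,340). In the side view its bar is vertical at (720,130). The hub cap is at (178,160), and the hooks are at upper left, right and lower left.

Run:
```python
from h import *
from scipy.optimize import least_squares
t,s=load("top0.npz"),load("side0.npz")
print("cap tri",tri(t,(232.8,189.6),s,(236.9,194)))
for c,b,n in((t,(195,155,280,245),"t"),(s,(195,165,295,260),"s")):
    W=cloud(c);m=np.zeros(W.shape[:2],bool);m[b[1]:b[3],b[0]:b[2]]=1
    hi=m&(abs(W[...,2]-.205)<.006); dk=c["frame"].max(-1)<75
    P=W[hi&~dk]; f=least_squares(lambda p:np.hypot(*(P[:,:2]-p[:2]).T)-p[2],[.57,.07,.063],loss="soft_l1",f_scale=.002).x; print(n,"rim",len(P),f.round(4))
    H=W[hi&dk]; H=H[np.hypot(*(H[:,:2]-f[:2]).T)>.068]
    e=H[np.hypot(*(H[:,:2]-f[:2]).T)>.09]
    d=np.median(H[:,:2],0)-f[:2]; print(n,"handle",len(H),H.mean(0).round(4),"outer",e.mean(0).round(4),"rmax",np.hypot(*(H[:,:2]-f[:2]).T).max().round(4),"yaw",np.degrees(np.arctan2(*-(e.mean(0)[:2]-f[:2])[::-1])))
    px=np.argwhere(hi&dk); q=px[np.hypot(*(W[hi&dk][:,:2]-f[:2]).T)>.09]; print(n,"outer px centroid",q.mean(0)[::-1])
    # deck circle & hooks
    D=W[m&(abs(W[...,2]-.12)<.006)&dk]; D=D[np.hypot(*(D[:,:2]-f[:2]).T)>.062]
    a=np.degrees(np.arctan2(D[:,1]-f[1],D[:,0]-f[0])); print(n,"hook ang",np.histogram(a,bins=np.arange(-180,181,20))[0])
    for lo in(-180,-60,60):
        k=(a>lo)&(a<lo+120)
    mm=m&(W[...,2]>.05)&(W[...,2]<.11)
    if n=="t": print("base rect",cv2.minAreaRect((W[mm][:,:2]*1000).astype(np.float32)))
```

```text
cap tri (array([0.57041347, 0.07435769, 0.16400183]), np.float64(0.0030347820527049036))
t rim 470 [0.573  0.0756 0.0641]
t handle 221 [0.4885 0.0321 0.2044] outer [0.4791 0.0274 0.2044] rmax 0.1207 yaw 27.195290770817778
t outer px centroid [251.61940299 226.05970149]
t hook ang [ 0  0  0 22 44  2  0  0  0  0  0  0  0  0  0  1  1  4]
base rect ((583.3787231445312, 80.6017074584961), (245.67970275878906, 177.9378662109375), 26.20167350769043)
s rim 423 [0.5719 0.0756 0.0644]
s handle 142 [0.486  0.0335 0.2029] outer [0.477  0.0291 0.203 ] rmax 0.1213 yaw 26.10216627836569
s outer px centroid [277.39772727 190.46590909]
s hook ang [0 0 0 0 0 0 0 0 0 0 4 4 0 0 0 7 9 0]
```

Create go.py:
```python
import sys,numpy as np
from plant import r, eyes
from scipy.spatial.transform import Rotation as R
x,y,z,yaw=map(float,sys.argv[1:5]); s=r.get_state(); A=R.from_euler("xyz",s["eef_rot"],degrees=True); B=R.from_euler("xyz",[180,0,yaw],degrees=True)
print("shift",A.inv().apply(np.array([x,y,z])-s["tcp_pos"]).round(4),"rv",(A.inv()*B).as_rotvec(degrees=True).round(2))
```

```bash
python3 -c "
from h import *
print('handle tri',tri(load('top0.npz'),(251.6,226.1),load('side0.npz'),(277.4,190.5)))"
python3 go.py .475 .0267 .275 -153.4
```

```text
handle tri (array([0.47861698, 0.02728912, 0.19995986]), np.float64(0.0007615221385918137))
shift [ 0.4512  0.5236 -0.0296] rv [ 3.0000e-02 -1.1000e-01  1.3811e+02]
```

Triangulated, the handle top is at z ≈ 0.20 and the grip point is near (0.475, 0.027). Both agree with the given sizes. I'll move above it.

Units first: shifts go in shares of 80 cm and turns go in shares of 4 rad. So 0.52 m / 0.8 = 0.65, 0.45 m / 0.8 = 0.5625, 138 degrees / 229.1831 = 0.6021.

Emit:
pendant(steps=[{"z":-0.0375}, {"x":0.5625, "y":0.65, "z":-0.0375, "wz":0.6021}, {"x":0.5625, "y":0.65, "z":-0.0375, "wz":0.6021}, {"x":0.5625, "y":0.65, "z":-0.0375, "wz":0.6021}, {"x":0.5625, "y":0.65, "z":-0.0375, "wz":0.6021}, {"x":0.5625, "y":0.65, "z":-0.0375, "wz":0.6021}, {"x":0.5625, "y":0.65, "z":-0.0375, "wz":0.6021}, {"x":0.5625, "y":0.65, "z":-0.0375, "wz":0.6021}, {"x":0.5625, "y":0.65, "z":-0.0375, "wz":0.6021}, {"x":0.5625, "y":0.65, "z":-0.0375, "wz":0.6021}], aperture=0.088)

```text
time_s: 0.93
tcp_pos: [0.3401, 0.3107, 0.2753]
eef_rot: [180.0, 0.0, -80.1]
contact_force: [1.6, 0.6, 0.0]
gripper_width: 0.0876
gripper_force: 0.0
```

```bash
python3 go.py .475 .0267 .275 -153.4; python3 -c "
from plant import r, eyes;print(r.get_state()['joints'].round(1))"
```

```text
shift [ 3.03e-01 -8.39e-02  3.00e-04] rv [1.000e-02 0.000e+00 7.333e+01]
[ 67.   -1.3 -22.3  -0.  -69.1 -57.1]
```

Converted, 0.303 m / 0.8 = 0.3788, -0.084 m / 0.8 = -0.105, 73.3 degrees / 229.1831 = 0.3198.

Emit:
pendant(steps=[{"x":0.3788, "y":-0.105, "wz":0.3198}, {"x":0.3788, "y":-0.105, "wz":0.3198}, {"x":0.3788, "y":-0.105, "wz":0.3198}, {"x":0.3788, "y":-0.105, "wz":0.3198}, {"x":0.3788, "y":-0.105, "wz":0.3198}, {"x":0.3788, "y":-0.105, "wz":0.3198}, {"x":0.3788, "y":-0.105, "wz":0.3198}, {"x":0.3788, "y":-0.105, "wz":0.3198}, {"x":0.3788, "y":-0.105, "wz":0.3198}, {"x":0.3788, "y":-0.105, "wz":0.3198}, {"x":0.3788, "y":-0.105, "wz":0.3198}, {"x":0.3788, "y":-0.105, "wz":0.3198}])

```text
time_s: 1.93
tcp_pos: [0.4763, 0.0292, 0.275]
eef_rot: [180.0, -0.0, -153.2]
contact_force: [-0.6, 0.3, 0.2]
gripper_width: 0.0878
gripper_force: 0.0
```

```bash
python3 go.py .475 .0267 .275 -153.4
```

Run:
```python
from plant import r, eyes
import numpy as np,cv2
print(r.get_state()['joints'].round(1))
c=eyes.capture("side"); cv2.imwrite("pics/side1.png",cv2.resize(c["frame"][100:290,150:400,::-1],None,fx=3,fy=3))
```

```text
shift [ 0.0023 -0.0017  0.    ] rv [ 0.01 -0.04  0.22]
[ 27.2   0.4 -20.6  -0.  -69.  -90.4]
```

View pics/side1.png

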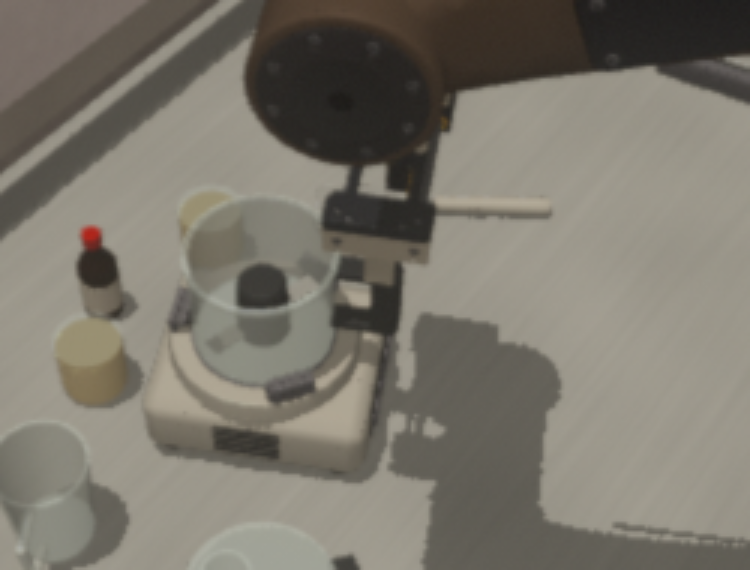

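The picture shows the gripper directly over the handle at (380,250), with the bowl, blade and other things undisturbed. Next I'll lower and grip.

Converted, 0.097 m / 0.8 = 0.1213, 0.08 m / 0.8 = 0.1, 0.2 degrees / 229.1831 = 0.0009.

Emit:
pendant(steps=[{"x":0.0013, "y":-0.0013, "z":0.0375, "wz":0.0009}, {"x":0.0013, "y":-0.0013, "z":0.075, "wz":0.0009}, {"x":0.0013, "y":-0.0013, "z":0.1, "wz":0.0009}, {"x":0.0013, "y":-0.0013, "z":0.1213, "wz":0.0009}, {"x":0.0013, "y":-0.0013, "z":0.1213, "wz":0.0009}, {"x":0.0013, "y":-0.0013, "z":0.1213, "wz":0.0009}])

```text
time_s: 2.48
tcp_pos: [0.4757, 0.0283, 0.1781]
eef_rot: [-180.0, -0.1, -153.1]
contact_force: [0.2, -0.2, 0.2]
gripper_width: 0.0877
gripper_force: 0.0
```

```bash
python3 go.py .475 .0267 .178 -153.4
```

```text
shift [ 0.0014 -0.0011  0.0001] rv [-0.01 -0.11  0.25]
```

Emit:
pendant(steps=[{}, {}, {}, {}, {}, {}, {}, {}], aperture=0.0, squeeze=20)

```text
time_s: 3.15
tcp_pos: [0.4761, 0.0283, 0.1784]
eef_rot: [180.0, 0.0, -153.2]
contact_force: [0.3, -0.7, -0.5]
gripper_width: 0.0399
gripper_force: 0.0
```

```bash
python3 go.py .475 .0267 .178 -153.4
```

```text
shift [ 0.0017 -0.0009  0.0004] rv [0.   0.01 0.15]
```

Emit:
pendant(steps=[{}, {}, {}, {}, {}, {}, {}, {}], aperture=0.0, squeeze=60)

```text
time_s: 3.82
tcp_pos: [0.476, 0.0282, 0.1783]
eef_rot: [-180.0, -0.0, -153.2]
contact_force: [0.5, -2.5, 0.6]
gripper_width: 0.0257
gripper_force: 60.0
```

Run:
```python
from plant import r, eyes
from scipy.spatial.transform import Rotation as R
import numpy as np
s=r.get_state(); A=R.from_euler("xyz",s["eef_rot"],degrees=True); c=np.array([.5725,.0755]); p=s["tcp_pos"]
print(p,np.hypot(*(p[:2]-c)),s["moment"])
for a in range(4,49,4):
    t=np.radians(a); M=np.array([[np.cos(t),-np.sin(t)],[np.sin(t),np.cos(t)]])
    q=np.r_[c+M@(p[:2]-c),p[2]]; print(a,A.inv().apply(q-p).round(4))
```

```text
[0.47603455 0.02816101 0.1783412 ] 0.10745493811513529 [-0.73991149 -0.18382687 -0.10735654]
4 [-0.0002 -0.0075  0.    ]
8 [-0.0009 -0.015   0.    ]
12 [-0.0021 -0.0224  0.    ]
16 [-0.0038 -0.0297  0.    ]
20 [-0.0061 -0.0368  0.    ]
24 [-0.0088 -0.0438  0.    ]
28 [-0.012  -0.0506  0.    ]
32 [-0.0157 -0.0571  0.    ]
36 [-0.0198 -0.0634  0.    ]
40 [-0.0244 -0.0693  0.    ]
44 [-0.0294 -0.075   0.    ]
48 [-0.0347 -0.0802  0.    ]
```

Converted, -0.0368 m / 0.8 = -0.046, -0.0333 m / 0.8 = -0.0416, -20 degrees / 229.1831 = -0.0873.

Emit:
pendant(steps=[{"y":-0.0048, "wz":-0.0087}, {"x":-0.0003, "y":-0.0094, "wz":-0.0175}, {"x":-0.0006, "y":-0.014, "wz":-0.0262}, {"x":-0.0011, "y":-0.0188, "wz":-0.0349}, {"x":-0.0019, "y":-0.0234, "wz":-0.0436}, {"x":-0.0026, "y":-0.028, "wz":-0.0524}, {"x":-0.0038, "y":-0.0325, "wz":-0.0611}, {"x":-0.0048, "y":-0.0371, "wz":-0.0698}, {"x":-0.0063, "y":-0.0416, "wz":-0.0785}, {"x":-0.0076, "y":-0.046, "wz":-0.0873}, {"x":-0.0076, "y":-0.046, "wz":-0.0873}])

```text
time_s: 4.73
tcp_pos: [0.4982, -0.0022, 0.1783]
eef_rot: [180.0, -0.0, -133.2]
contact_force: [-1.4, -0.6, 1.4]
gripper_width: 0.0256
gripper_force: 60.0
```

Run:
```python
from plant import r, eyes
from h import *
s=r.get_state();print(s["moment"],s["joints"].round(1))
c=eyes.capture("top");cv2.imwrite("pics/top2.png",cv2.resize(c["frame"][140:250,180:300,::-1],None,fx=5,fy=5))
```

```text
[-0.1002371   0.30621007  0.12900226] [ 22.4   7.1 -26.7   0.  -56.2 -65.6]
```

View pics/top2.png

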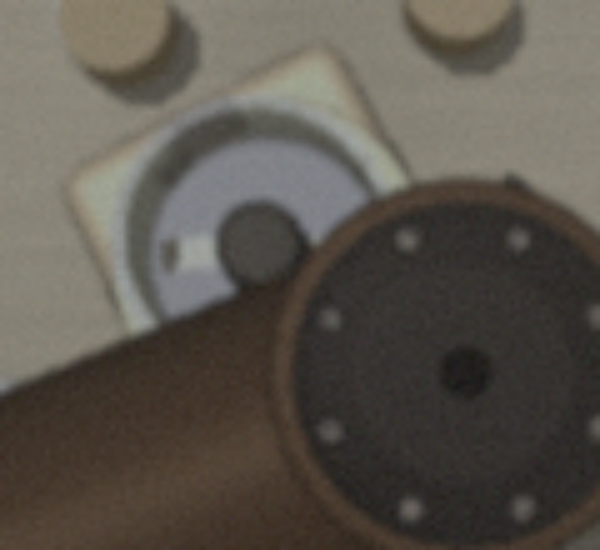

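The bowl is turning freely: forces are about 1–2 N, and the visible wing at (195,250) turned with it. I'll continue to about 46° in total.

Converted, -0.0472 m / 0.8 = -0.059, -0.0438 m / 0.8 = -0.0548, -26 degrees / 229.1831 = -0.1134.

Emit:
pendant(steps=[{"x":-0.0003, "y":-0.007, "wz":-0.0131}, {"x":-0.0008, "y":-0.014, "wz":-0.0262}, {"x":-0.0016, "y":-0.021, "wz":-0.0393}, {"x":-0.0026, "y":-0.028, "wz":-0.0524}, {"x":-0.004, "y":-0.0348, "wz":-0.0654}, {"x":-0.006, "y":-0.0416, "wz":-0.0785}, {"x":-0.0084, "y":-0.0483, "wz":-0.0916}, {"x":-0.011, "y":-0.0548, "wz":-0.1047}, {"x":-0.013, "y":-0.059, "wz":-0.1134}, {"x":-0.013, "y":-0.059, "wz":-0.1134}, {"x":-0.013, "y":-0.059, "wz":-0.1134}, {"x":-0.013, "y":-0.059, "wz":-0.1134}])

```text
time_s: 5.78
tcp_pos: [0.5396, -0.0264, 0.1784]
eef_rot: [-180.0, 0.0, -107.3]
contact_force: [0.8, -3.2, -0.5]
gripper_width: 0.0253
gripper_force: 60.0
```

Run:
```python
from plant import r, eyes
from h import *
s=r.get_state();print(s["moment"])
c=eyes.capture("side");cv2.imwrite("pics/side3.png",cv2.resize(c["frame"][130:270,170:350,::-1],None,fx=4,fy=4))
```

```text
[-0.90534953 -0.43808387 -0.09299549]
```

View pics/side3.png

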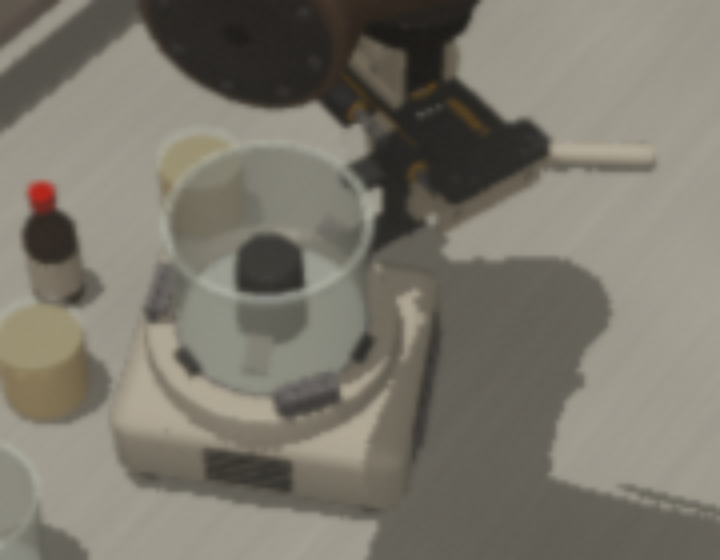

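The picture shows the lugs at (187,362) and (360,348), well away from the hooks at (308,393) and (160,290), and the bowl still seated. I'll lift a little and check the tilt from the rim plane.

Create tilt.py:
```python
from plant import r, eyes
from h import *
import sys
s=r.get_state();print("F",s["contact_force"].round(1),"M",s["moment"].round(2),"w",s["gripper_width"])
c=eyes.capture("side");cv2.imwrite(f"pics/{sys.argv[1]}.png",cv2.resize(c["frame"][90:270,150:350,::-1],None,fx=3.5,fy=3.5))
W=cloud(c); zr=float(sys.argv[2]); cx,cy=.5725,.0755
rr=np.hypot(W[...,0]-cx,W[...,1]-cy); br=c["frame"].max(-1)>75
m=(abs(W[...,2]-zr)<.02)&(abs(rr-.0635)<.006)&br
P=W[m]
for _ in range(6):
    k=np.linalg.lstsq(np.c_[P[:,:2]-[cx,cy],np.ones(len(P))],P[:,2],rcond=None)[0]
    e=P[:,2]-np.c_[P[:,:2]-[cx,cy],np.ones(len(P))]@k; P=P[(e>-.004)]   # keep the top edge
print("rim n",len(P),"slope deg x,y",np.degrees(k[:2]).round(1),"z",k[2].round(4))
d=(c["frame"].max(-1)<60)&(rr<.022)&(W[...,2]>.15); print("hub",W[d].mean(0).round(3),"top z",np.percentile(W[d][:,2],95).round(3))
```

```bash
python3 tilt.py s4 .205
```

```text
F [ 0.7 -2.9 -1. ] M [-0.69 -0.46 -0.14] w 0.025635237997107246
rim n 387 slope deg x,y [ 0.1 -0. ] z 0.2036
hub [0.561 0.084 0.164] top z 0.168
```

Emit:
pendant(steps=[{"z":-0.0025}, {"z":-0.005}, {"z":-0.0075}, {"z":-0.0113}, {"z":-0.015}, {"z":-0.0188}, {"z":-0.0225}, {"z":-0.025}, {"z":-0.025}])

```text
time_s: 6.63
tcp_pos: [0.5398, -0.0265, 0.199]
eef_rot: [-180.0, 0.0, -107.2]
contact_force: [-0.2, 0.2, -4.2]
gripper_width: 0.0259
gripper_force: 60.0
```

```bash
python3 tilt.py s5 .225
```

```text
F [-0.2  0.2 -4.2] M [-0.34 -0.02  0.03] w 0.02591008485283897
rim n 406 slope deg x,y [-0.1  0.3] z 0.224
hub [0.56  0.084 0.184] top z 0.189
```

View pics/s5.png

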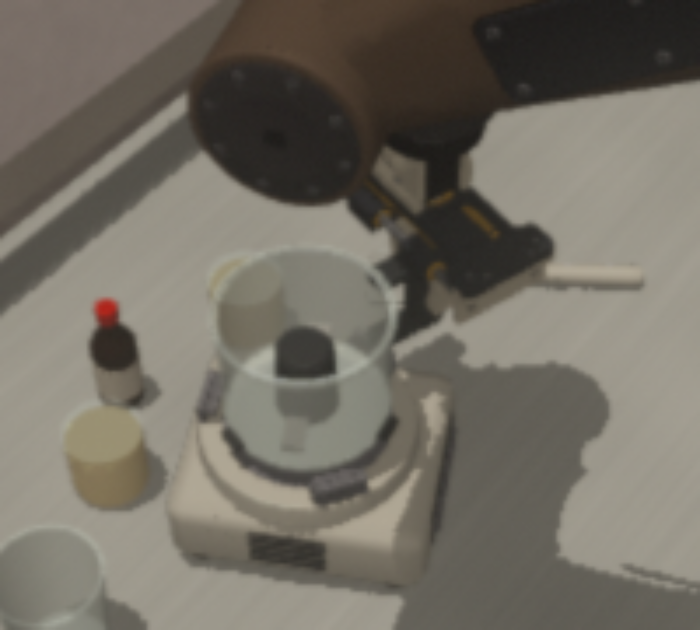

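The bowl has risen 20 mm, level to within 0.3°, and the hub at (305,350) rose with it. I'll lift another 0.10 m.

Converted, -0.05 m / 0.8 = -0.0625, -0.048 m / 0.8 = -0.06.

Emit:
pendant(steps=[{"z":-0.0038}, {"z":-0.01}, {"z":-0.0175}, {"z":-0.025}, {"z":-0.0325}, {"z":-0.04}, {"z":-0.0475}, {"z":-0.055}, {"z":-0.06}, {"z":-0.0625}, {"z":-0.0625}])

```text
time_s: 7.6
tcp_pos: [0.5398, -0.0265, 0.2489]
eef_rot: [-180.0, 0.0, -107.2]
contact_force: [-0.4, 0.0, -5.6]
gripper_width: 0.0258
gripper_force: 60.0
```

```bash
python3 tilt.py s6 .274
```

```text
F [-0.4  0.  -5.6] M [-0.34  0.05 -0.02] w 0.025756193117587634
rim n 407 slope deg x,y [-0.3  0.1] z 0.2742
hub [0.562 0.08  0.236] top z 0.24
```

Emit:
pendant(steps=[{"z":-0.0038}, {"z":-0.01}, {"z":-0.0175}, {"z":-0.025}, {"z":-0.0325}, {"z":-0.04}, {"z":-0.0475}, {"z":-0.055}, {"z":-0.06}, {"z":-0.0625}, {"z":-0.0625}, {"z":-0.0625}])

```text
time_s: 8.65
tcp_pos: [0.5395, -0.0265, 0.2982]
eef_rot: [180.0, 0.0, -107.2]
contact_force: [-0.3, -0.0, -5.5]
gripper_width: 0.0256
gripper_force: 60.0
```

```bash
python3 tilt.py s7 .324
```

```text
F [-0.3 -0.  -5.5] M [-0.31  0.06  0.01] w 0.025631132357335693
rim n 458 slope deg x,y [-0.4 -0.1] z 0.3232
hub [0.567 0.08  0.287] top z 0.29
```

View pics/s7.png

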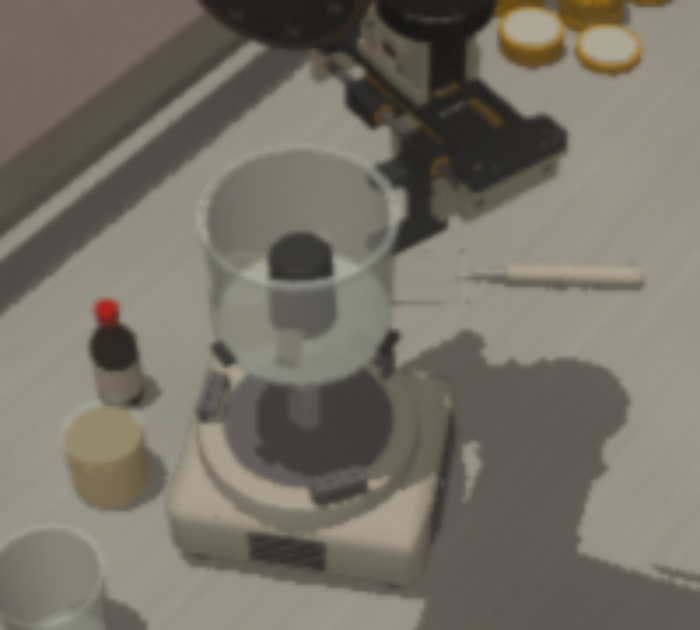

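The bowl is level above the base, with the spindle visible at (303,405). The rim is at z ≈ 0.323, so the gap is about 118 mm, and the hub is seated at (300,270). I'll hand it in.

Emit:
pendant(steps=[{}, {}, {}, {}])

```text
time_s: 9.03
tcp_pos: [0.5396, -0.0266, 0.2982]
eef_rot: [180.0, -0.0, -107.2]
contact_force: [0.6, -0.1, -4.9]
gripper_width: 0.0257
gripper_force: 60.0
```

```bash
python3 -c "
from plant import r, eyes;print(r.close_job())"
```

```text
the job is handed in; nothing more can be done
None
```

The bowl is twisted out of its hooks and held by its handle about 118 mm above the base, level to within about half a degree, with the blade still seated in it; I handed the job in at 9 s, and the hand-in returned no verdict.

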